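# Snap the notions box lid shut

### The arm

A 6-joint arm with a two-finger parallel gripper is mounted at the origin on the work surface; the furniture and walls round the work are solid. World frame = base frame: x ahead of the robot, y to its left, z up, the work surface at z = 0. Lengths are in m, angles in rad, forces in N, time in s.
With the tool pointing down it reaches from about 0.35 to 0.975 m from the base axis. Payload 7.1 kg.
Tool frame: the origin (TCP) lies midway between the tips of the shut fingers; the grasp point (between the pads) lies 19 mm behind it (manip.tcp_to_grasp is the z of the grasp point in the tool frame, in m); z points along the fingers, y is the line along which they close (so a half turn about z gives the same grasp; the last joint's range is limited). The gripper opens to 88 mm and grips with 3 to 60 N. Pads are 20 mm wide; open, the fingers measure 115 mm over their backs; the gripper's body (75 mm by 178 mm) begins 61 mm behind the grasp point.
Start: joints at [-1.131, 0.423, 1.63, -0, 1.089, -0.019], TCP at [0.277, -0.56, 0.223] pointing down, gripper open.
Joint ranges: [-3, 3], [-0.9, 2.11], [0.09, 2.58], [-1.31, 4.45], [0.11, 2.69], [-2.54, 2.54]. Speed limits (rad/s): [2.39, 2.39, 3.01, 3.14, 3.14, 3.14].

### API

Orientations are given as [roll, pitch, yaw] about the fixed x, y, z axes, in that order (R = Rz(yaw) Ry(pitch) Rx(roll)).
In Python, from rig import manip, viewer gives the robot as it stands. Calls block until the motion is done:
- manip.goto(position, orientation): joint-space move of the TCP to a pose.
- manip.move_l(position, attitude=None, rate=0.15, until_force=None): straight line of the TCP; attitude=None keeps the orientation; rate is the mean speed in m/s. With until_force (N) it stops when the force on the tool has changed by that much, and returns True; else False.
- manip.set_joints(angles): joint-space move.
- manip.command_gripper(opening, newtons=None): finger opening in m; newtons is the grip in N (None keeps the last); returns when the fingers have stopped.
- manip.sleep(seconds).
- manip.ik(position, orientation): joint angles nearest the present ones, or None.
- viewer.camera(name): name is "scene" or "top" or "wrist"; returns a dict with "img" (384x512x3 uint8, red, green, blue), "range_z" (384x512 float32, m along the optical axis (not along the pixel's ray), 0 where there is no reading), "camera_matrix" (3x3 intrinsics, pixels), "R" (3x3) and "t" (3): a world point X has camera coordinates R X + t; the wrist camera has in their place "hand_eye" (4x4, takes a point from camera to tool coordinates, whose origin is the TCP and whose axes are the flange's). Camera axes: x right, y down, z forward; pixel columns grow to the right and rows downward; lengths in m; the calibration is good to about 2 mm. A picture is of the moment at which its call begins: read the wrist's pose just before it.
A pose or a line that the arm cannot do raises manip.Unreachable and nothing moves.
- manip.sign_off(): hands the job in; it is judged then, once.
Readings, each from a call of its own:
- manip.get_clock(): time.
- manip.get_joint_pos(): joint angles.
- manip.get_qd(): joint speeds.
- manip.get_joint_torque(): joint torques, N m.
- manip.get_ee_pos(): TCP position.
- manip.get_tcp_rot(): TCP orientation.
- manip.get_force(): force on the tool from outside, world axes, zero at the start.
- manip.get_ft_torque(): the same for the moment, N m.
- manip.get_finger_gap(): finger opening in m.
- manip.get_gripper_force(): force on a finger pad.
Only numpy, scipy, OpenCV 4.12 (cv2) and the standard library are available. Lean on these libraries where they do the work, as an engineer would, in place of code of your own. Each camera call takes 0.05 s, during which the arm holds its last target. There are 200 camera calls.

### The job

All four sides of the grey lid on the white storage box have popped up. Press round the rim with the fingertips, section by section, until all four sides have clicked down flush. Only press: do not pick the box up or shift it, and leave the spools, chalk and wooden clip beside it where they are.

Things in the scene. Friction and masses are not known exactly. Their poses are not given: they have to be found in the camera images.
- notions_box: Closed rectangular storage box of white plastic with a grey snap lid, loose on the counter, 0.7 to 1 kg. Box 110 x 160 x 45 mm; lid 122 x 172 mm, 5 mm thick, its stiff centre panel and corners on top at 50 mm above the origin. Origin: centre of the underside; x points away from the robot at yaw 0 (yaw within 0.5 rad either way), y to the left along the 160 mm side, z up. The four sides of the lid's rim are flexing sections, each 28 mm wide, folding on its inner edge.
- rim_near (a joint): Angle of the rim section on the long side of the lid facing the robot (box -x), 113 mm long: 0 = snapped shut, flush with the lid's top; 0.26 rad = popped up, its outer edge 7 mm high. It has two stable positions: pressed down past half-way (0.13 rad) it snaps shut and stays, released earlier it springs back up. It takes about 6 N at the outer edge, more nearer the fold. Level fingertips pressed straight down to the height of the lid top shut it; 16 N is ample.
- rim_near_press (a point): Point to press on that section, marked by three low thumb ribs: on its top face, midway along its length, 19 mm out from its fold line and 9 mm in from the outer edge. It moves with the section: 50 mm above the counter when shut, about 5 mm higher when popped up.
- rim_far (a joint): Angle of the rim section on the long side away from the robot (box +x), 113 mm long: 0 = snapped shut, flush with the lid's top; 0.26 rad = popped up, its outer edge 7 mm high. It has two stable positions: pressed down past half-way (0.13 rad) it snaps shut and stays, released earlier it springs back up. It takes about 6 N at the outer edge, more nearer the fold. Level fingertips pressed straight down to the height of the lid top shut it; 16 N is ample.
- rim_far_press (a point): Point to press on that section, marked by three low thumb ribs: on its top face, midway along its length, 19 mm out from its fold line and 9 mm in from the outer edge. It moves with the section: 50 mm above the counter when shut, about 5 mm higher when popped up.
- rim_left (a joint): Angle of the rim section on the short side on the robot's left (box +y), 63 mm long: 0 = snapped shut, flush with the lid's top; 0.26 rad = popped up, its outer edge 7 mm high. It has two stable positions: pressed down past half-way (0.13 rad) it snaps shut and stays, released earlier it springs back up. It takes about 6 N at the outer edge, more nearer the fold. Level fingertips pressed straight down to the height of the lid top shut it; 16 N is ample.
- rim_left_press (a point): Point to press on that section, marked by three low thumb ribs: on its top face, midway along its length, 19 mm out from its fold line and 9 mm in from the outer edge. It moves with the section: 50 mm above the counter when shut, about 5 mm higher when popped up.
- rim_right (a joint): Angle of the rim section on the short side on the robot's right (box -y), 63 mm long: 0 = snapped shut, flush with the lid's top; 0.26 rad = popped up, its outer edge 7 mm high. It has two stable positions: pressed down past half-way (0.13 rad) it snaps shut and stays, released earlier it springs back up. It takes about 6 N at the outer edge, more nearer the fold. Level fingertips pressed straight down to the height of the lid top shut it; 16 N is ample.
- rim_right_press (a point): Point to press on that section, marked by three low thumb ribs: on its top face, midway along its length, 19 mm out from its fold line and 9 mm in from the outer edge. It moves with the section: 50 mm above the counter when shut, about 5 mm higher when popped up.
- spool_a: Thread spool (blue thread) standing upright, 27 mm across, 46 mm tall, loose, near the box; a bystander, to be left alone. Origin: centre of its underside.
- spool_b: Thread spool (white thread) standing upright, 27 mm across, 46 mm tall, loose, near the box; a bystander, to be left alone. Origin: centre of its underside.
- chalk: Piece of tailor's chalk lying flat, 36 x 46 x 8 mm, loose, near the box; a bystander, to be left alone. Origin: centre of its underside.
- clip: Wooden ticket clip lying flat, 10 x 62 x 12 mm, loose, near the box; a bystander, to be left alone. Origin: centre of its underside.
Things that resemble listed ones, but are neither listed nor needed, are in the scene too. There is more than one size of the notions_box; the one meant has the size given above.

How it is judged:
By the outcome, as a careful person would: the job done as asked, in the order asked, and still so for the second after the job is handed in, with the robot touching nothing.
It also fails if it takes over 51 s, if anything falls off the work surface, if the arm or the gripper's body presses on something with over 40 N, if the wrist force passes 120 N, or if a joint passes its speed limit or range.

## Working session

There is one attempt and no reset: what is moved stays moved. The work goes in short steps, each a Python script; the robot and the scene stay as the last script left them, time stands still between calls to the robot, and variables do not carry over. Pictures are saved under pics/ and viewed, at most 10 in all, crops included, and the job is handed in when it is done.

```bash
mkdir -p pics; python3 - <<'E'
from rig import manip, viewer
import cv2, numpy as np
for n in ("top","scene"):
    c=viewer.camera(n); cv2.imwrite(f"pics/{n}0.png",c["img"][:,:,::-1]); np.savez(f"{n}0.npz",**c)
    print(n,c["camera_matrix"].tolist(),(-c["R"].T@c["t"]).round(3))
print(manip.get_clock(),manip.get_tcp_rot(),manip.get_force())
E
```

```text
top [[453.76262197487523, 0.0, 260.86379822902444], [0.0, 453.76262197487523, 195.91155227246563], [0.0, 0.0, 1.0]] [0.32  0.032 1.008]
scene [[403.1893648246033, 0.0, 250.58903995486648], [0.0, 403.1893648246033, 191.9905991854473], [0.0, 0.0, 1.0]] [0.138 0.466 0.69 ]
0.1 [-3.14023670e+00 -6.45198563e-06  4.58777706e-01] [-0.11337389  0.08106341  0.36420524]
```

View pics/top0.png

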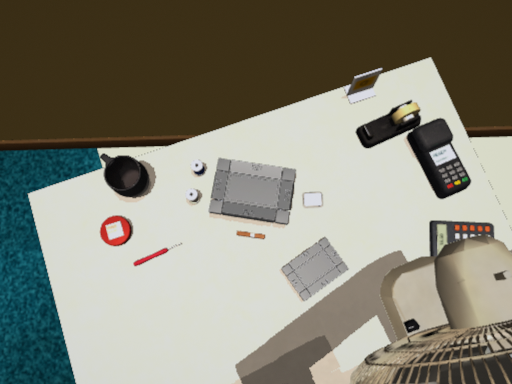

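View pics/scene0.png

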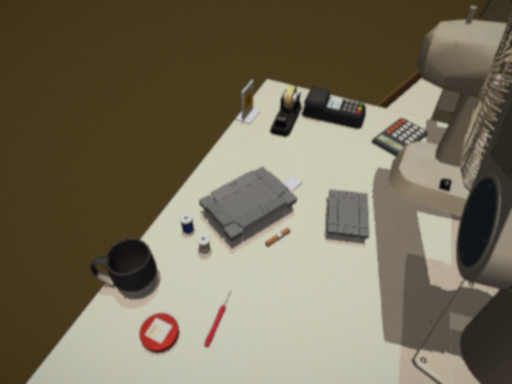

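The target is the larger lid at about (253,191) in the top view; the smaller look-alike is at (315,268). Now I'll measure it.

```bash
cat > h.py <<'E'
import numpy as np, cv2
def cast(c,uv,z):
    K,R,t=c["camera_matrix"],c["R"],c["t"]; o=-R.T@t
    d=(R.T@np.linalg.inv(K)@np.c_[np.atleast_2d(uv),np.ones(len(np.atleast_2d(uv)))].T).T
    return o+d*((z-o[2])/d[:,2])[:,None]
def lid(c,seed_xy,z=0.052):
    """largest grey, high (z>0.04) blob near seed -> world rect"""
    K,R,t=c["camera_matrix"],c["R"],c["t"]
    v,u=np.mgrid[:384,:512]; d=c["range_z"]
    P=np.stack([(u-K[0,2])/K[0,0]*d,(v-K[1,2])/K[1,1]*d,d],-1)
    W=(P-t)@R
    m=((W[...,2]>.042)&(W[...,2]<.07)&(d>0)&(np.hypot(W[...,0]-seed_xy[0],W[...,1]-seed_xy[1])<.13)).astype(np.uint8)
    n,l,s,_=cv2.connectedComponentsWithStats(m); k=1+s[1:,4].argmax()
    ct=max(cv2.findContours((l==k).astype(np.uint8),0,2)[0],key=cv2.contourArea)[:,0]
    w=cast(c,ct,z)[:,:2]
    (cx,cy),(a,b),ang=cv2.minAreaRect((w*1000).astype(np.float32))
    yaw=np.deg2rad(ang if a<b else ang-90) # short side is box x
    yaw=(yaw+np.pi/2)%np.pi-np.pi/2
    return np.array([cx,cy])/1000,yaw,sorted([a,b]),W,l==k
E
python3 - <<'E'
import numpy as np
from h import *
for n in("top","scene"):
    c=dict(np.load(n+"0.npz"))
    if n=="top":
        s=cast(c,[[253,191],[315,268]],.05); print(s.round(3)); s=s[0]
        print(cast(c,[[190,193],[200,165],[250,235],[313,199]],.02).round(3))
    r=lid(c,s); print(n,r[:3]); print(np.percentile(r[3][r[4]][:,2],[5,50,95]))
from rig import manip
print(r[0])
E
```

```text
[[ 0.527  0.056  0.05 ]
 [ 0.359 -0.07   0.05 ]]
[[ 0.532  0.197  0.02 ]
 [ 0.596  0.175  0.02 ]
 [ 0.435  0.065  0.02 ]
 [ 0.511 -0.076  0.02 ]]
top (array([0.52829755, 0.05807742]), np.float64(-0.18051997764604), [123.68653106689453, 173.21414184570312])
[0.04859374 0.05243419 0.05802678]
scene (array([0.5250752 , 0.05893488]), np.float64(-0.1806101256489392), [130.29051208496094, 177.4128875732422])
[0.04760195 0.05132435 0.05677745]
[0.5250752  0.05893488]
```

Both views agree: centre about (0.528, 0.058), yaw −0.18. I'll shut the fingers, check once from the wrist camera, then press.

```bash
python3 - <<'E'
from rig import manip, viewer
import numpy as np, cv2
from scipy.spatial.transform import Rotation as Ro
from h import *
O=[np.pi,0,-.18]
manip.command_gripper(0.0)
manip.goto([.45,.05,.30],O)
p=manip.get_ee_pos(); r=manip.get_tcp_rot(); c=viewer.camera("wrist")
T=np.eye(4); T[:3,:3]=Ro.from_euler("xyz",r).as_matrix(); T[:3,3]=p
M=np.linalg.inv(T@c["hand_eye"]); c["R"],c["t"]=M[:3,:3],M[:3,3]
np.savez("w1.npz",**c); cv2.imwrite("pics/w1.png",c["img"][:,:,::-1])
print(p,r,c["hand_eye"].round(3).tolist(),manip.get_clock(),manip.get_joint_pos(),manip.get_finger_gap())
q=lid(c,[.528,.058]); print(q[:3],np.percentile(q[3][q[4]][:,2],[5,50,95]))
for o in("top",):
    c=viewer.camera(o); 
    try: print(lid(c,[.528,.058])[:3])
    except Exception as e: print(e)
E
```

```text
[0.4501833  0.04958816 0.29994557] [ 3.14147465e+00  6.24319368e-06 -1.80480240e-01] [[0.0, -0.962, -0.274, 0.076], [1.0, 0.0, 0.001, -0.001], [-0.001, -0.274, 0.962, -0.161], [0.0, 0.0, 0.0, 1.0]] 3.775 [ 8.33336181e-02  6.94741967e-02  1.91185993e+00 -1.15400080e-04
  1.16035129e+00  1.83488309e+00] 0.0003879272296283882
(array([0.52862146, 0.05695654]), np.float64(-0.18016298090191496), [119.94381713867188, 170.83750915527344]) [0.0479745  0.0500393  0.05554105]
(array([0.47435922, 0.06846959]), np.float64(-0.18002995600546545), [13.871020317077637, 170.9234161376953])
```

View pics/w1.png

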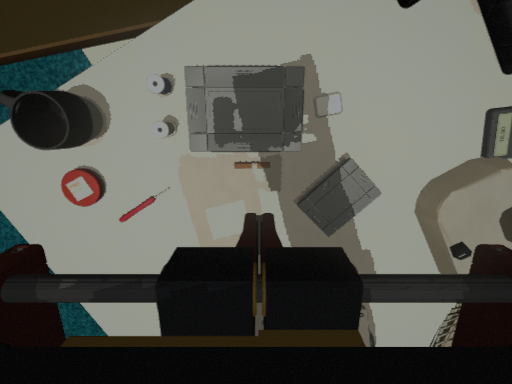

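The wrist view shows the lid at about (245,108), with ribs on every side. It matches the estimate, so I'll press.

```bash
python3 - <<'E'
from rig import manip, viewer
import numpy as np, cv2
from h import *
O=[np.pi,0,-.18]; c0=np.array([.5285,.0573]); cs,sn=np.cos(-.18),np.sin(-.18); B=np.array([[cs,-sn],[sn,cs]])
first=True
for n,o in dict(near=(-.052,0),left=(0,.077),far=(.052,0),right=(0,-.077)).items():
    x=c0+B@o
    if first: manip.goto([*x,.08],O); first=False
    else: manip.move_l([*x,.08],rate=.12)
    f0=manip.get_force()[2]
    hit=manip.move_l([*x,.0485],rate=.03,until_force=16)
    print(n,hit,manip.get_ee_pos().round(4),(manip.get_force()-[0,0,f0]).round(1))
    manip.move_l([*x,.08],rate=.1)
manip.move_l([*x,.2],rate=.2)
manip.goto([.277,-.56,.223],[np.pi,0,.459])
c=viewer.camera("top"); r=lid(c,c0); print(r[:3],manip.get_clock())
W,m=r[3],r[4]; L=(W[...,:2]-c0)@B
for n,o in dict(near=(-.056,0),far=(.056,0),left=(0,.081),right=(0,-.081),mid=(0,0)).items():
    k=(abs(L[...,0]-o[0])<(.005 if o[0] else .02))&(abs(L[...,1]-o[1])<(.005 if o[1] else .03))&m
    print(n,k.sum(),np.median(W[k][:,2]).round(4), np.median(np.load("top0.npz")["range_z"][k]-c["range_z"][k]).round(4))
cv2.imwrite("pics/top2.png",cv2.resize(c["img"][130:260,170:340,::-1],None,fx=4,fy=4))
E
```

```text
near True [0.4768 0.0666 0.0501] [-1.7 -0.5  9.6]
left True [0.5423 0.1331 0.0501] [-2.8 -0.5  8.7]
far True [0.5799 0.0479 0.0501] [-2.  -0.4  7.7]
right True [ 0.5146 -0.0186  0.0501] [-1.3  0.3 10.1]
(array([0.52871765, 0.05830367]), np.float64(-0.18052343975545715), [123.10660552978516, 171.49681091308594]) 16.0583
near 131 0.0509 -0.0053
far 119 0.0508 -0.0058
left 83 0.0511 -0.0065
right 75 0.051 -0.0055
mid 508 0.0516 0.0002
```

View pics/top2.png

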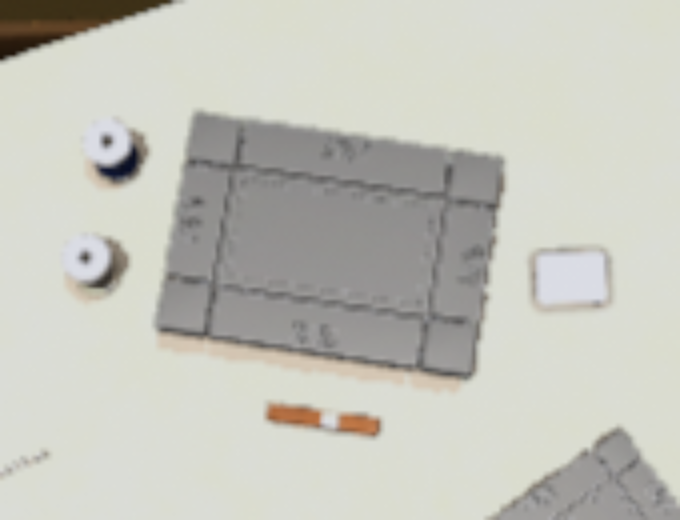

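The picture shows all four sections flush with the lid panel. Depth agrees, with each edge 5–6 mm lower than before. The box hasn't moved, and the spools, chalk and clip are where they were.

```bash
python3 -c "
from rig import manip
print(manip.sign_off())"
```

```text
the job is handed in; nothing more can be done
None
```

All four sides of the lid are pressed down flush, the box and the items beside it didn't move, and the job was handed in at about 16 s on the robot's clock.

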